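# Feed the top blank off the stack onto the planing bed

### The job

Slide the top wooden blank off the stack in the rack, out through the rack's open side and onto the grey planing bed, all the way home until its front edge is flush against the metal end stop. Keep it flat and never lift it; the thin wood cracks easily, so press on it with no more than about 10 N and do not ram the stop. Leave the three blanks below as they are, stacked in the rack, leave everything else on the bench alone, and let go.

Things in the scene. Friction and masses are not known exactly. Their poses are not given: they have to be found in the camera images.
- board: Fixed plywood base, 394 x 240 x 20 mm, carrying a dark wooden rack, a grey planing bed beyond the rack's open side, and a metal end stop. Origin: on its underside, straight below the stack's centre; z up, x from rack to stop (the sliding direction). All heights are above this origin, which may lie up to 8 mm below the bench top (base let in). Plywood top at 20 mm.
- rack (a point): Rack round the stack: this point is at its middle, on the plywood (board 0, 0, 20 mm). Three walls 15 mm thick, tops at height 56 mm, 4 mm above the stack; inside 108 mm wide in board y, closed at x = -79 mm, side walls up to x = +78 mm, open towards +x.
- bed: The grey planing bed, 180 x 108 mm, fixed, set to a different height each time. Origin: middle of its top face, at board x = 174, y = 0 and height 39 to 42 mm, so 2 to 5 mm lower than the underside of the top blank in the rack: the blank drops by that on its way. It runs from board x = 84 to 264 mm; its rails, fixed to the board, are 108 mm apart, 12 mm thick, tops at height 48 mm.
- stop_face (a point): Middle of the upright stop face that the blank's front edge must touch, at board x = 262 mm, y = 0, height 46 mm. The stop is rigid; its top is at height 56 mm.
- stop: The aluminium end stop, 16 x 132 x 36 mm, fixed across the end of the bed. Origin: middle of the lower edge of its face towards the rack (board x = 262 mm, height 20 mm).
- top_blank: Uppermost blank: a wooden plate 150 (along board x) x 100 x 8 mm, 75 to 130 g, pencilled ukulele outline. Origin: centre of its underside; at start near board x = y = 0, height 44 mm; when home x = 187 mm, on the bed. Too wide to grip, its edges shielded by the rack: press a fingertip on its top and drag. Fingertips grip wood about twice as well as planed wood on wood.
- blank_3: The blank directly under the top one, same size (150 x 100 x 8 mm), loose. Origin: centre of its underside, at board height 36 mm.
- blank_2: The blank under that, same size, loose; origin the centre of its underside, at board height 28 mm.
- blank_1: The lowest blank, same size, loose, lying on the plywood; origin the centre of its underside, at board height 20 mm.
- sanding_block: Bystander: a cork sanding block 70 x 32 x 20 mm lying loose on the plywood beside the rack or bed, on the board's +y side. Origin: centre of its underside.
- spare_bridge: Bystander: a small dark ukulele bridge 75 x 18 x 12 mm lying loose on the plywood on the board's -y side. Origin: centre of its underside.
- glue: Bystander: a white glue bottle, 48 mm across, 110 mm high, standing on the bench. Origin: centre of its underside.
- mug: Bystander: a blue mug, 80 mm across, 90 mm high, standing on the bench. Origin: centre of its underside.
- screwdriver: Bystander: a red-handled screwdriver, about 200 mm long, lying on the bench to the right. Origin: under the tool, x along it towards the tip.
- mic: Bystander: a black hand microphone, about 170 mm long, lying on the bench to the right of the board. Origin: underside, under the middle of its handle.
- clamp: Bystander: a small bar clamp, 170 mm long, lying on the bench beyond and to the left of the board. Origin: underside, under the middle of its bar.
Not all that is in view belongs to the job. Leave any green or orange look-alike of the top_blank alone.

How it is judged:
By the outcome, as a careful person would: the job done as asked, in the order asked, and still so for the second after the job is handed in, with the robot touching nothing.
It also fails if it takes over 72 s, if anything falls off the work surface, if the arm or the gripper's body presses on something with over 40 N, if the wrist force passes 120 N, or if a joint passes its speed limit or range.

### The arm

A 7-joint arm with a two-finger parallel gripper is mounted at the origin on the work surface. World frame = base frame: x ahead of the robot, y to its left, z up, the work surface at z = 0. Lengths are in m, angles in rad, forces in N, time in s.
With the tool pointing down it reaches from about 0.4 to 0.9 m from the base axis. Payload 5.6 kg.
Tool frame: the origin (TCP) lies midway between the tips of the shut fingers; the grasp point (between the pads) lies 19 mm behind it; y points along the fingers, z is the direction in which the jaws open and shut, and the axes are right-handed (so a half turn about y gives the same grasp; the last joint's range is limited). The gripper opens to 92 mm and grips with 3 to 60 N. Pads are 20 mm wide; open, the fingers measure 128 mm over their backs; the gripper's body (75 mm by 189 mm) begins 69 mm behind the grasp point.
Start: joints at [1.093, 0.468, -0.012, 1.603, 0.006, 1.071, -0.056], TCP at [0.274, -0.59, 0.215] pointing down, gripper open.
Joint ranges: [-2.53, 2.53], [-0.31, 2.02], [-1.57, 1.55], [0.28, 2.44], [-1.29, 4.43], [0.15, 1.84], [-2.92, 2.92]. Speed limits (rad/s): [2.57, 2.57, 3.14, 3.14, 3.14, 3.14, 3.14].

### API

Orientations are given as a 3x3 rotation matrix whose columns are the frame's x, y, z axes.
In Python, from station import env, effector, solver, viewer, workorder, search_frame, tip_of gives the robot as it stands. Calls block until the motion is done:
- env.reach(position, orientation): joint-space move of the TCP to a pose.
- env.movel(position, frame=None, rate=0.15): straight line of the TCP; frame=None keeps the orientation; rate is the mean speed in m/s.
- env.goto_joints(angles): joint-space move.
- effector.release() and effector.grasp(squeeze=None): open the fingers fully, or close them until they stop; squeeze is the grip in N (None keeps the last).
- env.pause(seconds).
- solver.inverse_kinematics(position, orientation): joint angles nearest the present ones, or None.
- env.sense(): the state.
- viewer.read_camera(name): name is "scene" or "top" or "wrist"; returns (picture, depth): 480x640x3 uint8, red, green, blue; 480x640 float32, m along the optical axis (not along the pixel's ray), 0 where there is no reading.
- viewer.camera_info(name): a dict with "intrinsics" (3x3 intrinsics, pixels), "eye" and "rotation" of the camera in the world; the wrist camera has in their place "T_tool_cam" (4x4, takes a point from camera to tool coordinates, whose origin is the TCP and whose axes are the tool frame's). Camera axes: x right, y up, looking along -z (the intrinsics and any distortion apply to the point x, -y, -z); pixel columns grow to the right and rows downward; lengths in m; the calibration is good to about 2 mm. The wrist camera is an equidistant fisheye: a pixel r from the principal point sees the ray r / f radians off the axis. A picture is of the moment at which its call begins: read the wrist's pose just before it. camera_info takes no time and is no camera call.
A pose or a line that the arm cannot do raises env.PlanningError and nothing moves.
- workorder.finish_job(): hands the job in, once; it reports no verdict.
Trained networks look in the newest picture that a camera, given by its name, has taken for a name from the list of things; names that differ only in an ending like _2 or _b are one class to them, and where a whole thing is asked for, a point or a joint stands for the part that bears it (a point fixed in the world has none). Each returns a list of dicts, best first, with "score" (0 to 1); they miss things now and then, are a little off and sometimes report something else, mostly with a low value. They report only what shows in the picture. A call takes as long as a camera call. They do not tell look-alikes from the thing itself.
- search_frame(camera, name): "at" ([x, y, z] in m, in world coordinates, good to about 4 mm: the middle of the surface that is visible of it).
- tip_of(camera, name): "at" ([x, y, z] in m, in world coordinates, good to about 4 mm: a listed point, or the origin of a listed thing).
The state is a dict: "t": time; "joint_positions": joint angles; "joint_velocities": joint speeds; "tau": joint torques, N m; "ee_pos": TCP position; "tcp_rot": TCP orientation; "wrist_force": force on the tool from outside, world axes, zero at the start; "moment": the same for the moment, N m; "gripper_width": finger opening in m.
Only numpy, scipy, OpenCV 4.12 (cv2) and the standard library are available. Lean on these libraries where they do the work, as an engineer would, in place of code of your own. Each camera call takes 0.05 s, during which the arm holds its last target. There are 200 camera calls.

## Working session

There is one attempt and no reset: what is moved stays moved. The work goes in short steps, each a Python script; the robot and the scene stay as the last script left them, time stands still between calls to the robot, and variables do not carry over. Pictures are saved under pics/ and viewed, about 8 in all and at most 12, crops included, and the job is handed in when it is done.

```bash
ls; mkdir -p pics; python3 - <<'E'
from station import env, effector, solver, viewer, workorder, search_frame, tip_of
import cv2, numpy as np
s=env.sense(); print(s['t'],s['ee_pos'],s['tcp_rot'].tolist() if hasattr(s['tcp_rot'],'tolist') else s['tcp_rot'],s['gripper_width'])
for c in ['scene','top']:
    im,d=viewer.read_camera(c); cv2.imwrite(f'pics/{c}0.png',im[:,:,::-1]); np.savez(f'pics/{c}0.npz',im=im,d=d)
    i=viewer.camera_info(c); print(c,i)
    for n in ['board','rack','bed','stop_face','top_blank']:
        print(n,[(round(r['score'],2),np.round(r['at'],4).tolist()) for r in tip_of(c,n)][:3])
E
```

```text
pics
0.0 [ 0.27346457 -0.58900787  0.21364386] [[-0.906985870149976, -0.0008742713339840385, 0.4211601441232602], [-0.42116103121271975, 0.001571956734458067, -0.9069845173650228], [0.00013090503905965631, -0.9999983822995212, -0.0017939515632210139]] 0.09179247422872139
scene {'intrinsics': array([[469.87558514,   0.        , 320.58434107],
       [  0.        , 469.87558514, 236.56695863],
       [  0.        ,   0.        ,   1.        ]]), 'eye': array([ 1.24123046, -0.47988958,  0.75751895]), 'rotation': array([[ 0.5890022 , -0.50764016,  0.6287908 ],
       [ 0.80805026,  0.38098114, -0.4493419 ],
       [-0.01145344,  0.77275794,  0.6345975 ]])}
board [(0.94, [0.5625, 0.027, -0.0049])]
rack []
bed [(0.76, [0.5603, -0.1451, 0.0383])]
stop_face [(0.85, [0.5592, -0.2322, 0.0406])]
top_blank [(0.93, [0.5602, 0.0271, 0.0387]), (0.9, [0.8067, 0.0066, -0.0039]), (0.76, [0.2695, 0.3657, -0.0029])]
top {'intrinsics': array([[493.3555489 ,   0.        , 313.12389796],
       [  0.        , 493.3555489 , 237.76122088],
       [  0.        ,   0.        ,   1.        ]]), 'eye': array([0.44592722, 0.04440081, 1.306354  ]), 'rotation': array([[ 0.02061402,  0.99673546, -0.07806076],
       [-0.99976546,  0.02106922,  0.00501216],
       [ 0.00664047,  0.07793914,  0.996936  ]])}
board []
rack []
bed [(0.8, [0.5607, -0.1415, 0.0374]), (0.27, [0.5199, -0.4496, 0.0019])]
stop_face [(0.73, [0.561, -0.2317, 0.0357])]
top_blank [(0.98, [0.2646, 0.3651, -0.0012]), (0.86, [0.5571, 0.0319, 0.0385]), (0.82, [0.3212, -0.2746, -0.0017])]
```

View pics/scene0.png

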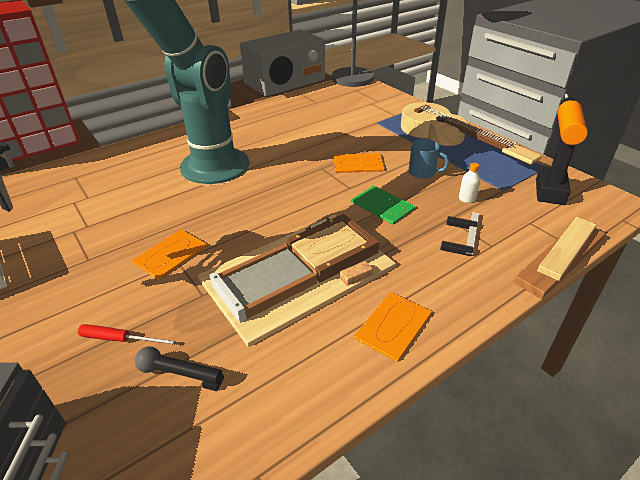

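View pics/top0.png

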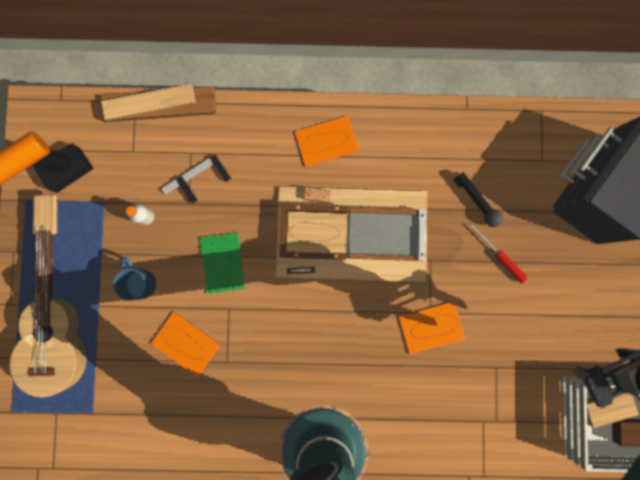

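The scene view shows the rack at px (335,245) with the plain wooden blank, the bed at (265,283), and the stop at (228,297). There are orange look-alikes at (395,325), (170,252) and (358,162), and a green one at (384,203), all lying on the bench. The plain wooden plate inside the rack is the one meant. Next I'll measure the board yaw from depth and confirm the target in a crop.

```bash
cat > h.py <<'E'
from station import env, effector, solver, viewer, workorder, search_frame, tip_of
import cv2, numpy as np
def cloud(c,im,d):
    i=viewer.camera_info(c); K=i['intrinsics']; v,u=np.nonzero(d>0); z=d[v,u]
    p=np.c_[(u-K[0,2])/K[0,0]*z,-(v-K[1,2])/K[1,1]*z,-z]
    return p@i['rotation'].T+i['eye'], im[v,u].astype(float)
E
python3 - <<'E'
from h import *
for c in ['top','scene']:
    f=np.load(f'pics/{c}0.npz'); P,C=cloud(c,f['im'],f['d'])
    m=(abs(P[:,0]-.56)<.15)&(P[:,1]>-.33)&(P[:,1]<.15); P=P[m];C=C[m]
    print(c,len(P),'bench z',np.median(P[abs(P[:,0]-.56)>.135][:,2]))
    g=(P[:,2]>.008)&(P[:,2]<.06)
    print('board',cv2.minAreaRect(P[g][:,:2].astype(np.float32)*1000))
    g=(P[:,2]>.024)&(abs(P[:,0]-.56)<.085); print('high',cv2.minAreaRect(P[g][:,:2].astype(np.float32)*1000))
    sat=C.max(1)-C.min(1); g=(sat<25)&(P[:,2]>.025)&(abs(P[:,0]-.56)<.07)&(P[:,1]<-.04)&(P[:,1]>-.22)
    q=P[g]; r=cv2.minAreaRect(q[:,:2].astype(np.float32)*1000); print('bed',r,'z',np.median(q[:,2]))
    b=(abs(P[:,0]-.56)<.04)&(abs(P[:,1]-.028)<.06); print('blank top z',np.median(P[b][:,2]),P[b][:,2].std())
    for y0 in(-.25,.10):
        pass
t=cv2.imread('pics/top0.png')[170:295,260:445]; s=cv2.imread('pics/scene0.png')[200:350,195:405]
cv2.imwrite('pics/crop1.png',np.vstack([cv2.resize(t,(560,378)),cv2.resize(s,(560,400))])[:600] if 0 else np.hstack([cv2.resize(t,(400,270)),cv2.resize(s,(378,270))]))
E
```

```text
top 20178 bench z -0.0004234017362487741
board ((554.81396484375, -69.5814208984375), (273.3088684082031, 416.10858154296875), 3.120338201522827)
high ((568.3535766601562, -63.44578552246094), (372.38458251953125, 152.1811065673828), 89.52490997314453)
bed ((560.75, -137.3759307861328), (165.1586151123047, 104.63600158691406), 89.41050720214844) z 0.03305550872037011
blank top z 0.04443260505603619 0.0025679683449774857
scene 20286 bench z -0.0018617659273714726
board ((563.5558471679688, -63.959136962890625), (395.0399475097656, 244.5234375), 89.76264953613281)
high ((567.68408203125, -62.7928466796875), (373.1845397949219, 151.77601623535156), 89.10893249511719)
bed ((555.8873901367188, -133.14703369140625), (178.75611877441406, 129.67088317871094), 86.02101135253906) z 0.03180500067238645
blank top z 0.04361945735852191 0.0013756653176221518
```

View pics/crop1.png

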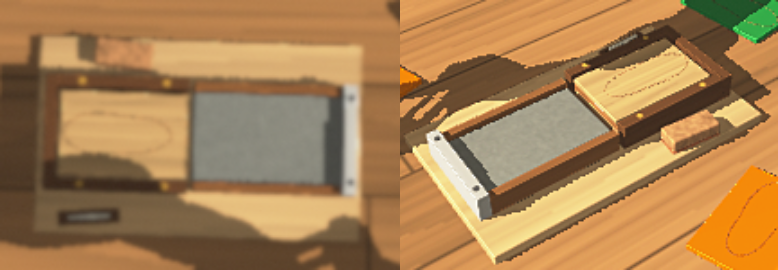

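The crop confirms it: the pencilled wooden blank sits inside the dark rack, whose open side faces the grey bed and aluminium stop (world -y). Next I'll refine with the wrist camera from above.

```bash
python3 - <<'E'
from h import *
effector.grasp(5)
R=np.array([[0,0,1],[-1,0,0],[0,-1,0]],float)  # cols x=(0,-1,0) y=(0,0,-1) z=(1,0,0)
print(np.linalg.det(R))
env.reach([.56,-.08,.30],R); 
s=env.sense(); print(s['t'],s['ee_pos'],s['joint_positions'],s['wrist_force'],s['gripper_width'])
im,d=viewer.read_camera('wrist'); np.savez('pics/w0.npz',im=im,d=d,p=s['ee_pos'],R=s['tcp_rot']); cv2.imwrite('pics/w0.png',im[:,:,::-1])
print(viewer.camera_info('wrist'))
for n in ['board','bed','stop_face','top_blank','stop','rack']:
    print(n,[(round(r['score'],2),np.round(r['at'],4).tolist()) for r in tip_of('wrist',n)][:3])
print(env.sense()['t'])
E
```

```text
1.0
4.0583 [ 0.55984922 -0.081687    0.29967694] [ 0.5249926   0.30521846 -0.5439296   1.68566409  0.16814666  1.19797513
 -0.0628888 ] [ 0.27662821  0.0556809  -0.13248265] 0.0007010646394957126
{'intrinsics': array([[371.64829954,   0.        , 317.73364566],
       [  0.        , 371.64829954, 240.78125388],
       [  0.        ,   0.        ,   1.        ]]), 'T_tool_cam': array([[-2.19543654e-04, -9.54318530e-01, -2.98791056e-01,
        -8.53056760e-02],
       [-1.09836203e-04,  2.98791085e-01, -9.54318540e-01,
        -1.68980391e-01],
       [ 9.99999970e-01, -1.76696504e-04, -1.70416411e-04,
        -3.97950968e-04],
       [ 0.00000000e+00,  0.00000000e+00,  0.00000000e+00,
         1.00000000e+00]])}
board []
bed [(0.55, [0.5612, 0.0301, 0.0341])]
stop_face []
top_blank [(0.96, [0.8112, 0.0075, -0.0029]), (0.93, [0.5595, 0.0296, 0.0368]), (0.57, [0.3207, -0.2766, 0.0021])]
stop [(0.18, [0.6611, 0.0281, 0.0159])]
rack []
4.4083
```

View pics/w0.png

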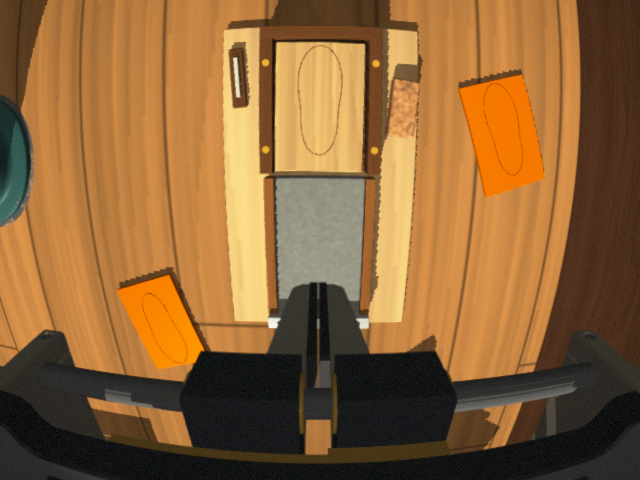

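Wrist view: the blank is at px (275–366, 41–172) in the rack, the bed at (276–364, 178–300), and the stop ends at (270,322) and (369,322). I'll unproject these.

```bash
cat >> h.py <<'E'
def wray(u,v,z,p,R):
    i=viewer.camera_info('wrist'); K=i['intrinsics']; T=i['T_tool_cam']
    a=np.array([u-K[0,2],v-K[1,2]]); r=np.hypot(*a); th=r/K[0,0]; a=a/r*np.sin(th)
    dr=R@T[:3,:3]@np.array([a[0],-a[1],-np.cos(th)]); o=p+R@T[:3,3]
    return o+dr*(z-o[2])/dr[2]
E
python3 - <<'E'
from h import *
f=np.load('pics/w0.npz')
for n,u,v,z in [('blank RL',276,41,.0445),('RR',365.5,42,.0445),('FL',275,172,.0445),('FR',365.5,172,.0445),('bed bl',275,178,.034),('br',365,178,.034),('bed fl',276,300,.034),('fr',364,300,.034),('boardcorner bl',224,30,.013),('br',418,30,.013),('fl',234,321,.013),('fr',402,321,.013),('stop l',268,318,.049),('stop r',370,318,.049)]:
    print(n,np.round(wray(u,v,z,f['p'],f['R']),4))
E
```

```text
blank RL [0.513  0.1058 0.0445]
RR [0.6135 0.1046 0.0445]
FL [ 0.5104 -0.0464  0.0445]
FR [ 0.6143 -0.0466  0.0445]
bed bl [ 0.509  -0.0548  0.034 ]
br [ 0.6153 -0.055   0.034 ]
bed fl [ 0.5045 -0.2136  0.034 ]
fr [ 0.6196 -0.2139  0.034 ]
boardcorner bl [0.4448 0.1325 0.013 ]
br [0.6835 0.1327 0.013 ]
fl [ 0.4393 -0.2589  0.013 ]
fr [ 0.6793 -0.2595  0.013 ]
stop l [ 0.4946 -0.2324  0.049 ]
stop r [ 0.6267 -0.2328  0.049 ]
```

```bash
cat >> h.py <<'E'
D=np.array([-.011,-1,0]); D/=np.linalg.norm(D); L=np.array([1,-.011,0])/np.hypot(1,.011)
R0=np.c_[D,[0,0,-1],L]; O=np.array([.562,.0295,0])
def bp(x,z,y=0): return O+D*x+L*y+np.array([0,0,z])
E
python3 - <<'E'
from h import *
env.reach(bp(-45,.15) if 0 else bp(-.045,.12),R0); env.movel(bp(-.045,.054),rate=.08); env.pause(.2)
b=[]
for _ in range(5): b.append(env.sense()['wrist_force']); env.pause(.02)
print('bias',np.mean(b,0),np.std(b,0)); b=np.mean(b,0); np.save('bias.npy',b)
z=.054
while z>.036:
    z-=.0005; env.movel(bp(-.045,z),rate=.02)
    s=env.sense(); f=s['wrist_force']-b
    if f[2]>.3: print(round(s['t'],2),round(z,4),s['ee_pos'].round(5),f.round(2))
    if f[2]>2.5: break
env.pause(.3); s=env.sense(); print(s['t'],s['ee_pos'],(s['wrist_force']-b).round(2)); np.save('z.npy',z)
E
```

```text
bias [-0.20765431  0.05237652 -0.07590645] [0.51846145 0.37947733 0.43459505]
6.86 0.0535 [0.5625  0.07441 0.05355] [ 0.98 -0.21  0.47]
7.11 0.053 [0.56246 0.07449 0.05294] [ 0.32 -0.03  0.74]
7.61 0.052 [0.56247 0.07447 0.05195] [-0.1   0.4   0.71]
8.11 0.051 [0.56246 0.0745  0.05095] [-0.14 -0.57  0.45]
8.36 0.0505 [0.56247 0.07451 0.05046] [ 0.38 -0.87  0.47]
8.86 0.0495 [0.56248 0.07448 0.04947] [ 0.58 -0.26  0.36]
9.36 0.0485 [0.56248 0.07448 0.04846] [-0.09 -0.31  0.37]
10.61 0.046 [0.56246 0.07451 0.04595] [-0.28  0.09  0.78]
11.11 0.045 [0.56248 0.07449 0.04542] [-1.34 -0.7   5.61]
11.4083 [0.56249721 0.07448309 0.0454381 ] [-1.24 -0.89  6.08]
```

```bash
cat >> h.py <<'E'
B=np.load('bias.npy'); K=13000.
def fr(n=4):
    a=[]
    for _ in range(n): a.append(env.sense()['wrist_force']); env.pause(.015)
    f=np.mean(a,0)-B; return f[2],-f@D,f@L   # press, resistance to sliding, lateral
def drag(x,z,xend,step=.006,F=5.,rate=.035,rmax=7,log=2):
    k=0
    while x<xend-1e-6:
        x=min(x+step,xend); env.movel(bp(x,z),R0,rate=rate); n,r,l=fr(); k+=1
        m=0
        while n<1.5 and m<20: z-=.0003; env.movel(bp(x,z),R0,rate=.03); n,r,l=fr(3); m+=1
        if k%log==0 or m or n>8 or r>4: s=env.sense(); print(f"t{s['t']:.1f} x{x*1e3:.1f} z{z*1e3:.2f}/{s['ee_pos'][2]*1e3:.2f} N{n:.1f} r{r:.1f} l{l:.1f} down{m}")
        if r>rmax or n>10: print('STOP'); break
        z+=float(np.clip(.6*(n-F)/K,-.0003,.0004))
    np.save('st.npy',[x,z]); return x,z
def wpic(name):
    s=env.sense(); im,d=viewer.read_camera('wrist'); cv2.imwrite(f'pics/{name}.png',im[:,:,::-1]); np.savez(f'pics/{name}.npz',im=im,d=d,p=s['ee_pos'],R=s['tcp_rot'])
E
python3 - <<'E'
from h import *
print(fr(8))
drag(-.045,.045,-.015,step=.005); wpic('w1')
E
```

```text
(np.float64(5.851546590678726), np.float64(-0.6134230049475812), np.float64(-1.2787904200149862))
t12.3 x-35.0 z45.02/45.42 N5.8 r1.2 l0.6 down0
t13.0 x-25.0 z45.10/45.43 N6.2 r0.8 l0.3 down0
t13.7 x-15.0 z45.24/45.41 N6.3 r1.1 l0.0 down0
```

View pics/w1.png

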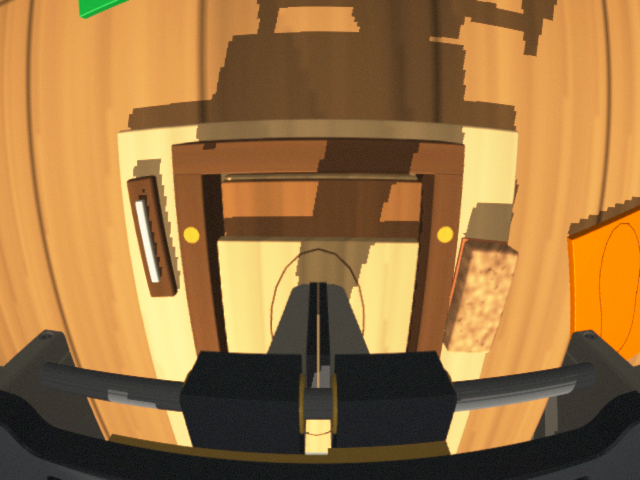

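Wrist view: the top blank's rear edge (row 239) has moved ~30 mm off the wall with the finger. The darker blank_3 is exposed in place (rear edge at row ~180). I'll carry on.

```bash
python3 - <<'E'
from h import *
x,z=np.load('st.npy'); drag(x,z,.120,step=.005,F=4.5,log=2); wpic('w2')
E
```

```text
t14.5 x-5.0 z45.37/45.44 N5.9 r0.7 l0.4 down0
t15.2 x5.0 z45.48/45.45 N5.6 r0.7 l0.3 down0
t15.9 x15.0 z45.56/45.43 N4.8 r-0.8 l0.2 down0
t16.6 x25.0 z45.55/45.46 N2.4 r-0.1 l0.2 down0
t17.3 x35.0 z45.37/45.44 N4.0 r-0.1 l0.4 down0
t18.0 x45.0 z45.37/45.44 N5.1 r0.5 l0.5 down0
t18.8 x55.0 z45.41/45.45 N5.3 r0.9 l0.7 down0
t19.5 x65.0 z45.46/45.44 N4.7 r-0.1 l0.6 down0
t20.2 x75.0 z45.45/45.59 N5.8 r0.6 l0.1 down0
t20.9 x85.0 z45.53/45.34 N2.9 r-1.3 l-0.1 down0
t21.9 x95.0 z45.04/45.10 N2.5 r-0.8 l-0.8 down1
t22.6 x100.0 z44.64/44.89 N3.4 r-1.7 l0.1 down1
t22.9 x105.0 z44.59/44.77 N4.7 r-0.2 l0.3 down0
t23.7 x115.0 z44.60/44.55 N4.4 r-0.5 l0.1 down0
```

View pics/w2.png

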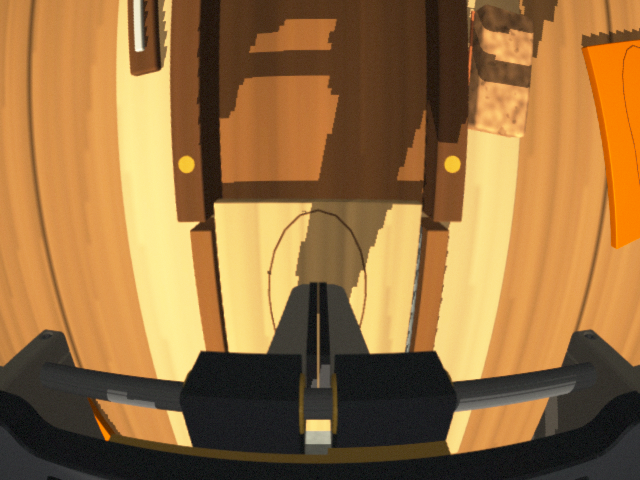

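The rear edge is now at row 201 (it was 239), so the blank has lagged behind the finger. I'll compute by how much.

```bash
python3 - <<'E'
from h import *
for n,pts in [('w1',[(220,240),(417,240)]),('w2',[(217,200),(422,203),(214,345),(414,345)])]:
    f=np.load(f'pics/{n}.npz')
    for u,v in pts:
        q=wray(u,v,.0445,f['p'],f['R'])-O; print(n,u,v,'board x,y',(q@D*1e3).round(1),(q@L*1e3).round(1))
f=np.load('pics/w2.npz'); q=wray(320,180,.0375,f['p'],f['R'])-O
for u,v in [(320,180),(320,195)]: print('b3 edge?',((wray(u,v,.0375,f['p'],f['R'])-O)@D*1e3).round(1))
E
```

```text
w1 220 240 board x,y -46.2 -47.9
w1 417 240 board x,y -46.1 48.6
w2 217 200 board x,y 67.9 -48.2
w2 422 203 board x,y 69.4 49.0
w2 214 345 board x,y 148.7 -58.0
w2 414 345 board x,y 148.5 52.6
b3 edge? 60.1
b3 edge? 67.4
```

```bash
python3 - <<'E'
from h import *
x,z=np.load('st.npy'); drag(x,z,.150,step=.004,F=5.5,log=1); wpic('w3')
E
```

```text
t24.4 x124.0 z44.55/44.40 N2.5 r-0.6 l0.3 down0
t24.7 x128.0 z44.41/44.32 N2.1 r-0.6 l0.5 down0
t25.1 x132.0 z44.25/44.25 N1.7 r-0.6 l0.1 down0
t25.4 x136.0 z44.08/44.14 N2.6 r-0.3 l0.3 down0
t28.1 x140.0 z41.55/41.89 N4.9 r0.1 l-1.8 down8
t28.5 x144.0 z41.52/41.89 N5.5 r0.4 l-0.3 down0
t28.8 x148.0 z41.52/41.90 N5.1 r1.0 l0.5 down0
t29.1 x150.0 z41.50/41.88 N5.4 r1.3 l0.5 down0
```

View pics/w3.png

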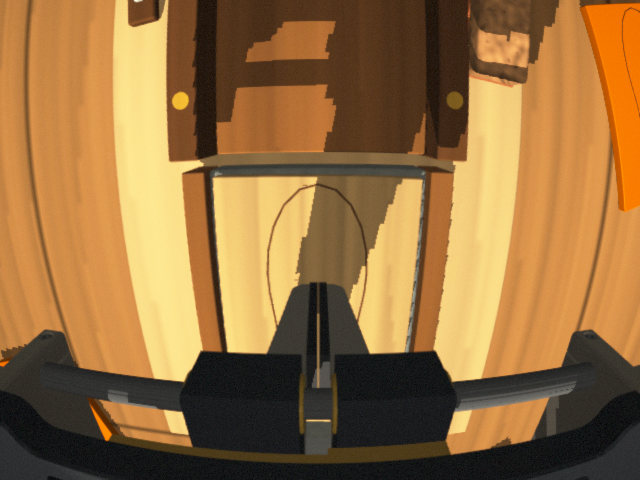

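```bash
python3 - <<'E'
from h import *
f=np.load('pics/w3.npz')
for u,v in [(214,177),(423,178)]:
    q=wray(u,v,.0419,f['p'],f['R'])-O; print((q@D*1e3).round(1),(q@L*1e3).round(1))
for u,v in [(214,169),(423,169)]:
    q=wray(u,v,.0339,f['p'],f['R'])-O; print('bed rear edge',(q@D*1e3).round(1),(q@L*1e3).round(1))
for u in (200,430):
    q=wray(u,155,.0375,f['p'],f['R'])-O; print('b3 front?',(q@D*1e3).round(1),(q@L*1e3).round(1))
E
```

```text
86.5 -48.2
87.0 49.7
bed rear edge 83.6 -50.3
bed rear edge 83.6 51.8
b3 front? 76.1 -56.0
b3 front? 76.3 54.0
```

```bash
python3 - <<'E'
from h import *
x,z=np.load('st.npy'); x,z=drag(x,z,.170,step=.004,F=5.,log=1); wpic('w4')
x,z=drag(x,z,.181,step=.001,F=5.,rate=.01,rmax=2.6,log=1); print(fr(10)); wpic('w5')
E
```

```text
t29.5 x154.0 z41.50/41.87 N5.5 r1.2 l0.9 down0
t29.8 x158.0 z41.52/41.89 N5.9 r1.4 l0.1 down0
t30.2 x162.0 z41.56/41.88 N5.9 r1.2 l0.9 down0
t30.5 x166.0 z41.60/41.89 N5.7 r1.0 l0.2 down0
t30.8 x170.0 z41.63/41.89 N5.4 r1.3 l0.4 down0
t31.2 x171.0 z41.65/41.89 N5.1 r1.4 l0.3 down0
t31.5 x172.0 z41.65/41.88 N5.7 r1.8 l0.7 down0
t31.8 x173.0 z41.69/41.90 N5.4 r2.2 l0.3 down0
t32.1 x174.0 z41.71/41.89 N5.0 r1.4 l0.2 down0
t32.5 x175.0 z41.71/41.89 N5.5 r2.0 l0.0 down0
t32.8 x176.0 z41.73/41.89 N5.5 r3.0 l0.5 down0
STOP
(np.float64(5.391495224150541), np.float64(2.785995860869139), np.float64(-0.12121975218885365))
```

View pics/w5.png

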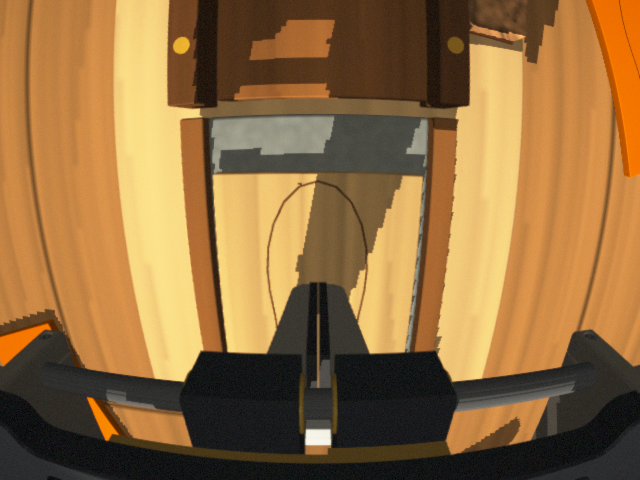

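```bash
python3 - <<'E'
from h import *
def rep(n,pts):
    f=np.load(f'pics/{n}.npz')
    for u,v in pts:
        q=wray(u,v,.0419,f['p'],f['R'])-O; print(n,(q@D*1e3).round(1),(q@L*1e3).round(1))
rep('w5',[(214,174),(425,173.5)]); 
f=np.load('pics/w5.npz'); q=wray(318,116,.0339,f['p'],f['R'])-O; print('bed rear',q@D)
x,z=np.load('st.npy'); x,z=drag(x,z,.179,step=.001,F=5.5,rate=.01,rmax=5,log=1); print(fr(10)); wpic('w6')
a=cv2.imread('pics/w5.png')[100:220,190:450]; b=cv2.imread('pics/w6.png')[100:220,190:450]
cv2.imwrite('pics/c6.png',np.vstack([cv2.resize(a,None,fx=2.3,fy=2.3),cv2.resize(b,None,fx=2.3,fy=2.3)]))
E
```

```text
w5 111.1 -48.5
w5 110.8 50.2
bed rear 0.08520347908788774
t33.3 x177.0 z41.73/41.90 N5.3 r2.7 l-0.1 down0
t33.6 x178.0 z41.72/41.88 N5.9 r3.0 l0.1 down0
t34.0 x179.0 z41.74/41.90 N5.5 r2.4 l0.1 down0
(np.float64(5.851048026523751), np.float64(2.9183871987544343), np.float64(0.3417120556696432))
```

View pics/c6.png

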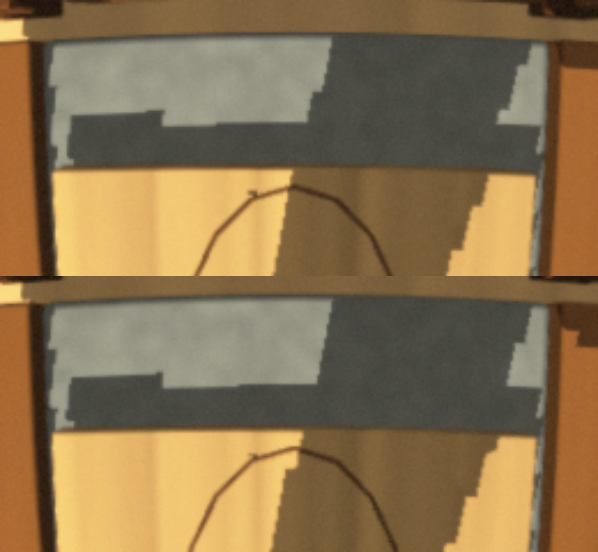

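Between the two crops the finger advanced 3 mm. The blank's rear edge kept its distance from the bed edge (130 vs 128 px), and the resistance levelled at ~2.9 N. So the blank is against the stop and the finger is slipping. I'll let go and check from above.

```bash
python3 - <<'E'
from h import *
x,z=np.load('st.npy'); env.movel(bp(x,z+.004),R0,rate=.02); print(fr(6)); env.movel(bp(x,.12),R0,rate=.1)
env.reach(bp(.08,.30),R0); env.reach(bp(.44,.26),R0) if 0 else None
print(env.sense()['t']); wpic('w7')
env.reach([.30,-.35,.30],R0); env.pause(.3); print(env.sense()['t'])
ims=[]
for c in ['scene','top']:
    im,d=viewer.read_camera(c); np.savez(f'pics/{c}9.npz',im=im,d=d); ims.append(im[:,:,::-1])
    for n in ['top_blank','stop_face','bed','blank_3','sanding_block','spare_bridge']: print(c,n,[(round(r['score'],2),np.round(r['at'],4).tolist()) for r in tip_of(c,n)][:3])
cv2.imwrite('pics/end.png',np.hstack([cv2.resize(ims[0][210:340,195:375],(396,286),interpolation=2),cv2.resize(ims[1][170:295,265:445],(400,286),interpolation=2)]))
E
```

```text
(np.float64(-0.17661996481134565), np.float64(0.1718270408089305), np.float64(0.0841244096487138))
36.3417
38.1667
scene top_blank [(0.93, [0.5603, -0.1564, 0.0338]), (0.88, [0.2678, 0.3644, -0.0034]), (0.58, [0.3245, -0.2755, 0.0031])]
scene stop_face [(0.73, [0.5602, -0.2293, 0.0449]), (0.27, [0.5955, 0.4885, 0.0003])]
scene bed [(0.6, [0.5573, -0.1572, 0.0313])]
scene blank_3 [(0.75, [0.5636, 0.0257, 0.0281]), (0.42, [0.4164, 0.4879, 0.0032]), (0.36, [0.5982, 0.4881, 0.0015])]
scene sanding_block [(0.86, [0.6654, 0.0325, 0.0111]), (0.71, [0.5629, 0.0259, 0.0265]), (0.27, [0.4585, 0.0644, 0.0181])]
scene spare_bridge [(0.4, [0.4608, 0.0671, 0.0165])]
top top_blank [(0.83, [0.5579, -0.1539, 0.0349]), (0.66, [0.3206, -0.271, -0.0017]), (0.61, [0.4803, 0.2822, 0.0009])]
top stop_face [(0.61, [0.5645, -0.2319, 0.0359])]
top bed []
top blank_3 [(0.98, [0.5667, 0.0299, 0.0297])]
top sanding_block [(0.88, [0.6646, 0.0307, 0.0178])]
top spare_bridge [(0.66, [0.4613, 0.0702, 0.0155])]
```

View pics/end.png

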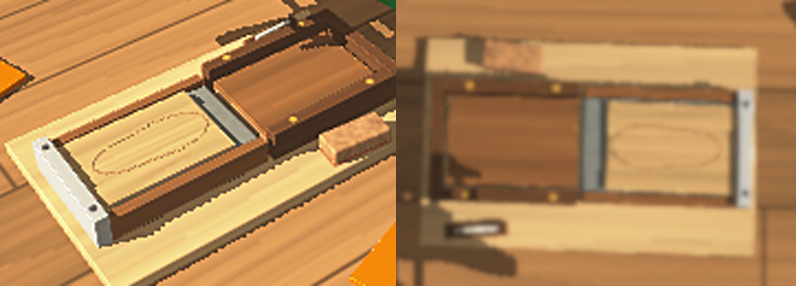

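View pics/w7.png

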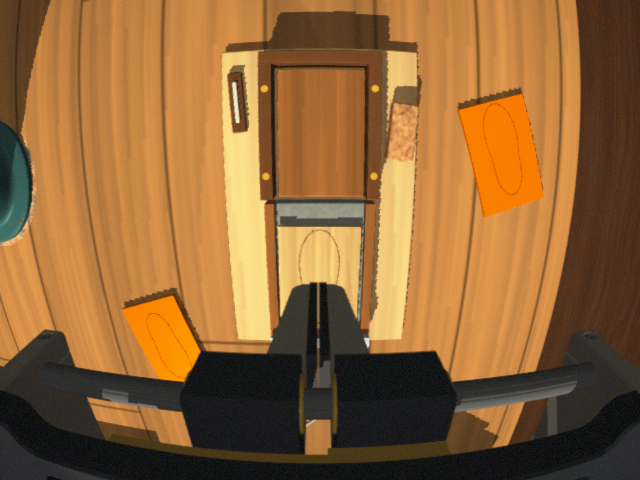

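```bash
python3 - <<'E'
from h import *
env.reach(bp(.30,.17),R0); env.pause(.3); wpic('w8'); print(env.sense()['t'])
f=np.load('pics/w8.npz')
def pix(P):
    i=viewer.camera_info('wrist');K=i['intrinsics'];T=i['T_tool_cam']
    c=np.linalg.inv(T)@np.r_[f['R'].T@(P-f['p']),1]; c=np.array([c[0],-c[1],-c[2]]); th=np.arctan2(np.hypot(*c[:2]),c[2]); return K[:2,2]+K[0,0]*th*c[:2]/np.hypot(*c[:2])
for x,z in [(.262,.0495),(.262,.0419),(.112,.0419)]: print(x,pix(bp(x,z,-.04)).round(),pix(bp(x,z,.045)).round())
c=pix(bp(.262,.0419)).astype(int); a=f['im'][c[1]-60:c[1]+60,c[0]-130:c[0]+130,::-1]; print(c,a.shape)
cv2.imwrite('pics/c8.png',cv2.resize(a,None,fx=3,fy=3,interpolation=2))
E
```

```text
40.3667
0.262 [268. 187.] [375. 187.]
0.262 [269. 186.] [374. 186.]
0.112 [268.   5.] [375.   5.]
[318 185] (120, 260, 3)
```

View pics/c8.png

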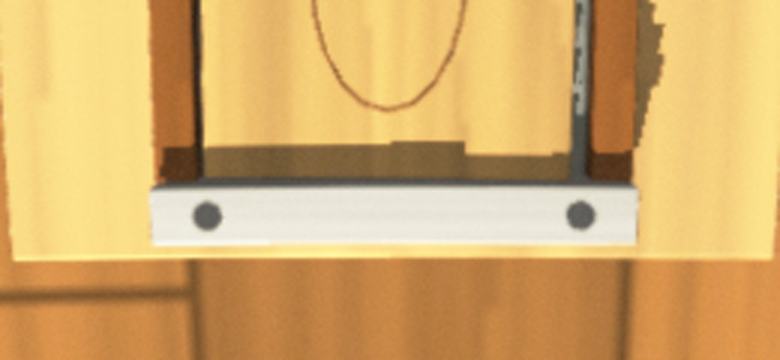

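The crop shows the blank's front edge meeting the stop, with a thin dark line along it. That line should be the stop's shaded face, about 1.5 px from parallax. I'll measure it numerically.

```bash
python3 - <<'E'
from h import *
f=np.load('pics/w8.npz'); g=f['im'].astype(float)
for u in [260,280,300,320,340,360,372]: print(u,[tuple(g[v,u-2:u+3].mean(0).astype(int)) for v in range(182,190)])
for v in range(182,190): 
    q=[wray(318,v,z,f['p'],f['R']) for z in(.0419,.0495)]; print(v,[round(float((a-O)@D*1e3),2) for a in q])
E
```

```text
260 [(np.int64(130), np.int64(101), np.int64(61)), (np.int64(123), np.int64(95), np.int64(59)), (np.int64(91), np.int64(79), np.int64(65)), (np.int64(81), np.int64(79), np.int64(71)), (np.int64(86), np.int64(84), np.int64(78)), (np.int64(137), np.int64(133), np.int64(123)), (np.int64(206), np.int64(202), np.int64(185)), (np.int64(230), np.int64(226), np.int64(213))]
280 [(np.int64(112), np.int64(89), np.int64(52)), (np.int64(104), np.int64(83), np.int64(52)), (np.int64(83), np.int64(74), np.int64(61)), (np.int64(80), np.int64(80), np.int64(72)), (np.int64(91), np.int64(88), np.int64(82)), (np.int64(154), np.int64(150), np.int64(138)), (np.int64(220), np.int64(215), np.int64(199)), (np.int64(232), np.int64(228), np.int64(217))]
300 [(np.int64(125), np.int64(97), np.int64(60)), (np.int64(114), np.int64(92), np.int64(61)), (np.int64(89), np.int64(80), np.int64(65)), (np.int64(84), np.int64(82), np.int64(75)), (np.int64(105), np.int64(104), np.int64(96)), (np.int64(172), np.int64(168), np.int64(154)), (np.int64(226), np.int64(223), np.int64(209)), (np.int64(233), np.int64(229), np.int64(
[... 955 characters left out ...]
4(98), np.int64(89)), (np.int64(183), np.int64(179), np.int64(164)), (np.int64(222), np.int64(219), np.int64(201)), (np.int64(230), np.int64(226), np.int64(212))]
372 [(np.int64(119), np.int64(93), np.int64(56)), (np.int64(118), np.int64(91), np.int64(55)), (np.int64(110), np.int64(87), np.int64(56)), (np.int64(89), np.int64(82), np.int64(69)), (np.int64(100), np.int64(97), np.int64(90)), (np.int64(176), np.int64(169), np.int64(155)), (np.int64(219), np.int64(214), np.int64(196)), (np.int64(229), np.int64(225), np.int64(212))]
182 [259.41, 258.29]
183 [260.23, 259.09]
184 [261.05, 259.88]
185 [261.87, 260.68]
186 [262.69, 261.48]
187 [263.51, 262.28]
188 [264.33, 263.09]
189 [265.15, 263.89]
```

The line is ~2.2 px on the +y side and ~3.3 px on the -y side, against ~1.5 px expected. That suggests a residual yaw of ~0.4°, with the -y corner perhaps 0.5–1 mm short. I'll square it with one more light press-and-drag on the -y half.

```bash
cat > meas.py <<'E'
from h import *
def meas(n):
    f=np.load(f'pics/{n}.npz'); g=f['im'].astype(float)
    for u in [258,275,290,305,320,335,350,365,376]:
        c=g[178:192,u-2:u+3].mean(1); rb=c[:,0]-c[:,2]; lum=c.mean(1)
        def cross(s,a,th):  # first crossing
            for i in range(a,len(s)-1):
                if (s[i]-th)*(s[i+1]-th)<=0 and s[i]!=s[i+1]: return 178+i+(s[i]-th)/(s[i]-s[i+1])
        e1=cross(rb,3,.5*(rb[:4].mean()+10)); e2=cross(lum,7,150); print(u,round(e1,2),round(e2,2),round(e2-e1,2))
E
python3 - <<'E'
from meas import *; import h
meas('w8')
h.O=O+L*-.025
env.reach(h.bp(.166,.12),R0); env.movel(h.bp(.166,.046),R0,rate=.08); env.pause(.2); h.B=np.mean([(env.pause(.02),env.sense()['wrist_force'])[1] for _ in range(10)],0)
z=.0440; env.movel(h.bp(.166,z),R0,rate=.02); n=fr(3)[0]
while n<3.5 and z>.0405: z-=.0003; env.movel(h.bp(.166,z),R0,rate=.02); n=fr(3)[0]
print(env.sense()['t'],z,n)
x,z=drag(.166,z,.172,step=.001,F=5.5,rate=.01,rmax=5,log=1); print(fr(8))
env.movel(h.bp(x,z+.004),R0,rate=.02); env.movel(h.bp(x,.12),R0,rate=.1)
h.O=O; env.reach(bp(.30,.17),R0); env.pause(.3); wpic('w9'); print(env.sense()['t']); meas('w9')
E
```

```text
258 183.57 187.31 3.74
275 183.57 187.11 3.54
290 183.53 186.95 3.42
305 183.55 186.72 3.17
320 183.71 186.65 2.94
335 183.81 186.65 2.84
350 184.28 186.68 2.41
365 184.45 186.7 2.25
376 184.47 186.81 2.34
45.1417 0.041599999999999984 4.406338673654572
t45.5 x167.0 z41.60/41.88 N5.6 r1.3 l-1.5 down0
t45.8 x168.0 z41.60/41.89 N5.1 r2.9 l-0.6 down0
t46.1 x169.0 z41.59/41.89 N4.8 r3.0 l-0.2 down0
t46.4 x170.0 z41.56/41.89 N4.7 r2.7 l-0.1 down0
t46.7 x171.0 z41.52/41.88 N5.3 r2.4 l0.5 down0
t47.0 x172.0 z41.51/41.88 N5.1 r3.0 l-0.6 down0
(np.float64(5.465306658391578), np.float64(3.0489449417698182), np.float64(0.10854449198325422))
49.3833
258 186.77 190.46 3.69
275 186.81 190.27 3.47
290 186.74 190.2 3.46
305 187.0 190.17 3.16
320 187.09 190.15 3.06
335 187.37 190.21 2.84
350 187.17 190.26 3.09
365 187.19 190.38 3.18
376 187.05 190.53 3.48
```

```bash
python3 - <<'E'
from h import *
import io,contextlib
from meas import meas
for n in ['w8','w9']:
    f=np.load(f'pics/{n}.npz'); print(n,f['p'],(f['R']-R0).round(4).max())
    b=io.StringIO()
    with contextlib.redirect_stdout(b): meas(n)
    for l in b.getvalue().splitlines():
        u,e1,e2,w=map(float,l.split()); q=[wray(u,e,z,f['p'],f['R'])-O for e,z in((e1,.0419),(e2,.0495))]
        print(int(u),'y',(q[0]@L*1e3).round(1),'blank x',(q[0]@D*1e3).round(2),'stop top x',(q[1]@D*1e3).round(2),'gap',((q[1]-q[0])@D*1e3).round(2))
    g=f['im']; r=int(e1); 
    for u in (262,320,372): print(u,[g[v,u].tolist() for v in range(r-3,r+5)])
    im=cv2.resize(g[150:215,240:400,::-1],None,fx=5,fy=5,interpolation=2); cv2.imwrite(f'pics/z{n}.png',im)
E
```

```text
w8 [ 0.5583342  -0.27147752  0.17073889] 0.0012
258 y -49.2 blank x 260.22 stop top x 262.1 gap 1.87
275 y -35.2 blank x 260.44 stop top x 262.14 gap 1.7
290 y -23.0 blank x 260.55 stop top x 262.13 gap 1.59
305 y -10.8 blank x 260.65 stop top x 262.03 gap 1.38
320 y 1.3 blank x 260.81 stop top x 262.01 gap 1.19
335 y 13.4 blank x 260.88 stop top x 261.99 gap 1.11
350 y 25.5 blank x 261.2 stop top x 261.95 gap 0.76
365 y 37.8 blank x 261.22 stop top x 261.86 gap 0.64
376 y 46.9 blank x 261.12 stop top x 261.84 gap 0.72
262 [[125, 98, 60], [124, 96, 58], [118, 92, 55], [87, 76, 60], [84, 82, 76], [87, 85, 78], [138, 135, 125], [208, 205, 189]]
320 [[129, 96, 58], [128, 99, 58], [116, 89, 57], [97, 82, 65], [90, 86, 80], [112, 111, 102], [179, 175, 162], [228, 225, 210]]
372 [[119, 91, 56], [119, 95, 56], [117, 90, 53], [112, 89, 58], [91, 85, 72], [103, 99, 92], [177, 172, 158], [219, 213, 195]]
w9 [ 0.55871329 -0.26906716  0.16970416] 0.0022
258 y -49.1 blank x 260.28 stop top x 262.05 gap 1.77
275 y -35.1 blank x 260.47 stop top x 262.04 gap 1.57
290 y -22.9 blank x 260.49 stop top x 262.06 gap 1.56
305 y -10.8 blank x 260.74 stop top x 262.06 gap 1.32
320 y 1.3 blank x 260.8 stop top x 262.03 gap 1.23
335 y 13.4 blank x 260.97 stop top x 262.02 gap 1.05
350 y 25.5 blank x 260.69 stop top x 261.96 gap 1.26
365 y 37.8 blank x 260.55 stop top x 261.91 gap 1.35
376 y 46.8 blank x 260.29 stop top x 261.89 gap 1.6
262 [[125, 101, 59], [124, 96, 58], [120, 95, 59], [93, 80, 61], [81, 79, 69], [87, 83, 79], [131, 127, 118], [195, 192, 176]]
320 [[128, 99, 59], [126, 99, 61], [123, 96, 60], [99, 86, 59], [85, 82, 75], [89, 86, 82], [147, 144, 131], [219, 214, 197]]
372 [[119, 91, 54], [118, 91, 57], [119, 91, 55], [115, 89, 53], [92, 77, 54], [85, 78, 69], [123, 118, 111], [197, 191, 178]]
```

The raw pixel rows at u=262 and u=372 are the same in both pictures relative to the stop (3.3–3.6 px and ~2.2 px). The V shape in the second fit came from the colour threshold. The push on the -y half met firm resistance at once (3 N, against 1.2 N free sliding), and the blank did not move. So both sides bear on the stop. The arm is clear, and I'm handing in.

```bash
python3 - <<'E'
from h import *
s=env.sense(); print(s['t'],s['ee_pos'],s['wrist_force'].round(2)); print(workorder.finish_job())
E
```

```text
49.3833 [ 0.55875776 -0.26944661  0.16984192] [0.33 1.05 0.48]
the job is handed in; nothing more can be done
None
```

The top blank is on the planing bed with its front edge against the end stop, and I handed the job in at 49.4 s with the arm clear. I dragged it out with the shut fingertips, pressing 4–6 N (highest reading about 6.3 N). Once home, I gave it one more light press-and-drag on its -y half to square it.

**Checks that passed:**
- **Home:** The finger slipped on the blank at a steady 2.9–3.0 N or so, against about 1.2 N when sliding freely. This happened both on the centre line and on the -y half, and the blank did not move further. Its rear edge measured board x ≈ 111 mm (112 mm when home), within calibration error.
- **Flat:** The blank's top was at a steady 41.9 mm in world height all along the bed, a drop of about 3.5 mm from the rack.
- **Rest of the scene:** In the overview pictures before the squaring push, blank_3 was still in the rack, and the sanding block and spare bridge had not moved. I did not see blanks 1 and 2, which lie under blank_3, and took no overview picture after that push.

**Checks that disagreed or fell short:**
- **Possible small gap at the stop:** The wrist-camera edge measurement still shows about 0.7 mm at +y and 1.8 mm at -y. That would be a yaw of about 0.5°. I put this down to calibration and shading, because the force check on the -y half showed firm contact.
- **Slip during the drag:** The finger slid about 20 mm forward on the blank on the way across. This did no visible harm.
- **Tilt at the step:** The blank tipped a little while crossing the step down to the bed, then settled flat.

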